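Balance the shaker with a matching vessel and arm its place

TASK

The two-place shaker may run only with two vessels of the same kind, and one already stands on it: look which of its two pads is empty, take the vessel of the same shape (low cup or tall tub, lid colours mean nothing) from the stand and set it down upright in the middle of the empty pad. Once it stands there and you have let go, press the flat touch key next to that pad, at the same end of the shaker, with a gentle but definite fingertip press. Leave the vessel that was on the shaker, the key at its end, the other two vessels on the stand and the things lying about as they are.

Things in the scene. Friction and masses are not known exactly. Their poses are not given: they have to be found in the camera images.
- shaker: low two-place shaker, white and grey housing 124 x 374 mm (x, y), deck 46 mm above the worktop, fixed. Origin at the centre of its underside, x away from the robot, y to the left along its length. Along y it carries: left key at +150 mm, left pad at +60 mm, right pad at -60 mm, right key at -150 mm
- left_pad (a point): left pad: centre of the top face of a level round dark rubber pad, 80 mm across, on the shaker's deck, 50 mm above the worktop, z up. At the start a vessel stands on either the left or the right pad, within 12 mm of its centre; the other pad is empty
- right_pad (a point): right pad: centre of the top face of a level round dark rubber pad, 80 mm across, on the shaker's deck, 50 mm above the worktop, z up. At the start a vessel stands on either the left or the right pad, within 12 mm of its centre; the other pad is empty
- key_left: left membrane touch key, 46 x 46 mm, flat and level, 4 mm proud of the housing around it. Origin at the centre of its top face, 50 mm above the worktop. It hardly gives: 1.5 mm of travel in all, spring 4 N per mm; it answers from 3 N, about 5 to 6 N is a good press. It belongs to the left pad, 90 mm from it
- key_right: right membrane touch key, 46 x 46 mm, flat and level, 4 mm proud of the housing around it. Origin at the centre of its top face, 50 mm above the worktop. It hardly gives: 1.5 mm of travel in all, spring 4 N per mm; it answers from 3 N, about 5 to 6 N is a good press. It belongs to the right pad, 90 mm from it
- stand: low aluminium stand, 310 x 80 mm (x, y), flat top 50 mm above the worktop, fixed, its length running away from the robot. Origin at the centre of its underside. Three vessels stand on it, near x = -105, 0 and +105 mm on its centre line
- cup_a: low sample cup, white lid, 51 mm across the lid and 63 mm tall: round tapering body at most 44 mm across up to 52 mm, straight-sided screw lid 51 mm across from 52 to 63 mm (lid and body are one piece). 0.03 kg, hidden variation. Origin at the centre of its foot, z up. It may stand on the shaker or on any spot of the stand
- cup_b: low sample cup, yellow lid, 51 mm across the lid and 63 mm tall: round tapering body at most 44 mm across up to 52 mm, straight-sided screw lid 51 mm across from 52 to 63 mm (lid and body are one piece). 0.03 kg, hidden variation. Origin at the centre of its foot, z up. It may stand on the shaker or on any spot of the stand
- tub_a: tall tub, white lid, 107 mm tall: body about 42 mm across up to 88 mm, fixed lid 48 x 44 mm (x, y) from 88 to 107 mm. 0.045 kg, hidden variation. Origin at the centre of its foot, z up. It may stand on the shaker or on any spot of the stand
- tub_b: tall tub, blue lid, 107 mm tall: body about 42 mm across up to 88 mm, fixed lid 48 x 44 mm (x, y) from 88 to 107 mm. 0.045 kg, hidden variation. Origin at the centre of its foot, z up. It may stand on the shaker or on any spot of the stand
- marker: bystander: black marker 12 x 135 mm lying at the front left edge of the worktop, origin at the centre of its underside
Mind the look-alikes: they are no part of the job. What is shaped like the cup_a but green is not meant.

How it is judged:
By the outcome, as a careful person would: the job done as asked, in the order asked, and still so for the second after the job is handed in, with the robot touching nothing.
It also fails if it takes over 42 s, if anything falls off the work surface, if the arm or the gripper's body presses on something with over 40 N, if the wrist force passes 120 N, or if a joint passes its speed limit or range.

ROBOT

A 7-joint arm with a two-finger parallel gripper is mounted at the origin on a cart in front of the work surface, level with it; the furniture and walls round the work are solid. World frame = base frame: x ahead of the robot, y to its left, z up, the work surface at z = 0. Lengths are in mm, angles in rad, forces in N, time in s.
With the tool pointing down it reaches from about 425 to 950 mm from the base axis. Payload 4.7 kg.
Tool frame: the origin (TCP) lies midway between the tips of the shut fingers; the grasp point (between the pads) lies 19 mm behind it; z points along the fingers, y is the line along which they close (so a half turn about z gives the same grasp; the last joint's range is limited). The gripper opens to 85 mm and grips with 20 to 120 N. Pads are 22 mm wide; open, the fingers measure 114 mm over their backs; the gripper's body (76 mm by 85 mm) begins 54 mm behind the grasp point. The pads swing forward as they close: fully open they stand 13 mm farther back than shut.
Start: joints at [-1.235, 0.469, -0.049, 1.532, 0.024, 1.141, -0.082], TCP at [240.776, 630.615, 231.335] pointing down, gripper open.
Joint ranges: [-2.59, 2.59], [-0.33, 1.99], [-1.39, 1.29], [0.1, 2.45], [-1.04, 4.18], [0.21, 1.99], [-2.66, 2.66]. Speed limits (rad/s): [2.57, 2.57, 3.14, 3.14, 3.14, 3.14, 3.14].

INTERFACE

Orientations are given as a 3x3 rotation matrix whose columns are the frame's x, y, z axes.
In Python, from plant import robot, imaging gives the robot as it stands.
- The arm moves only by the tool arm_command, never from a script. Its argument "targets" is text: rows parted by semicolons, each of 7 numbers parted by spaces: the shift along the tool's x, y, z normalised to -1 to 1, where 1 is 0.15 m, then the turn, a rotation vector about the tool's x, y, z normalised to -1 to 1, where 1 is 360 degrees, then the opening, from -1 (shut) to 1 (fully open). In form: dx dy dz rx ry rz fingers; .... A call has 1 to 5 rows; each row is the pose to reach, as a shift and turn from the pose commanded when the call began, along the tool's axes at that moment, turning the shorter way round; what a row does not reach only later rows make up. A row lasts 1/10 s, in which the tool goes at most 50 mm and 8.59 degrees, less where a joint would pass 70% of its speed; a pose out of reach is approached as far as the arm can. A call with a number of a shift or a turn outside -1 to 1 is refused whole. A call with a gripper value outside its range is refused whole. The fingers move at their own pace and stop on an object; "newtons" is the grip in N (left out, the last holds). Time passes only in rows, so rows that repeat a pose let the fingers close. It gives the time, the measured TCP pose, the force, the opening and the grip force at its end, in the units of the state.
- robot.read_state(): the state, without advancing time (a new reading comes with each control period).
- imaging.snapshot(name): name is "side" or "top"; returns the picture (420x560x3 uint8, red, green, blue); there is no depth.
- imaging.camera_params(name): a dict with "vfov" (degrees; the focal length in pixels is half the picture's height over the tangent of half this angle, whatever the lens; pixels are square), "cx", "cy" (the principal point, pixels), "k1" (the pictures are not rectified: a ray, as slopes to the right and down, at radius r is drawn at 1 + k1 r^2 times it, then the intrinsics apply), "T" (4x4, takes a point from camera to world coordinates). Camera axes: x right, y down, z forward; pixel columns grow to the right and rows downward; lengths in mm; the calibration is good to about 2 mm. A picture is of the moment at which its call begins. camera_params takes no time and is no camera call.
- robot.job_done(): hands the job in; it is judged then, once.
The state is a dict: "time_s": time; "joints": joint angles; "dq": joint speeds; "tau": joint torques, N m; "tool_pos": TCP position; "orientation": TCP orientation; "ft_force": force on the tool from outside, world axes, zero at the start; "moment": the same for the moment, N m; "width": finger opening in mm; "gripper_force": force on a finger pad.
Only numpy, scipy, OpenCV 4.12 (cv2) and the standard library are available. Lean on these libraries where they do the work, as an engineer would, in place of code of your own. Each camera call takes 0.05 s, during which the arm holds its last target. There are 200 camera calls.

## Working session

There is one attempt and no reset: what is moved stays moved. The work goes in short steps, Python scripts to look and compute and a tool call to move; the robot and the scene stay as the last step left them, time stands still between calls to the robot, and variables do not carry over. Pictures are saved under pics/ and viewed, at most 10 in all, crops included, and the job is handed in when it is done.

Besides the shell and the picture viewer there is one more tool, called after "Request:" by a JSON object that holds its "api" and its "payload", one argument or row to a line. arm_command: Moves the arm, as the interface text tells. Its arguments: {"type":"object","properties":{"targets":{"type":"string"},"newtons":{"type":"number"}},"required":["targets"]}

```bash
mkdir -p pics; cat > h.py <<'E'
import numpy as np, cv2
from plant import robot, imaging
def snap(n,f):
    im=imaging.snapshot(n); cv2.imwrite(f'pics/{f}.png',cv2.cvtColor(im,cv2.COLOR_RGB2BGR)); return im
def ray(n,u,v):
    p=imaging.camera_params(n); f=210/np.tan(np.radians(p['vfov'])/2)
    K=np.array([[f,0,p['cx']],[0,f,p['cy']],[0,0,1.]])
    q=cv2.undistortPoints(np.array([[[u,v]]],float),K,np.array([p['k1'],0,0,0.]))[0,0]
    T=np.array(p['T']); return T[:3,3],T[:3,:3]@np.array([q[0],q[1],1])
def onz(n,u,v,z):
    o,d=ray(n,u,v); return (o+d*(z-o[2])/d[2]).round(1)
E
python3 - <<'E'
from h import *
a=snap('top','t0');b=snap('side','s0')
for n in('top','side'):
    p=imaging.camera_params(n);print(n,p['vfov'],p['cx'],p['cy'],p['k1'],np.round(p['T'],3).tolist())
s=robot.read_state();print(s['time_s'],s['tool_pos'],s['orientation'],s['width'])
E
```

```text
top 44.228303260391556 278.287855529644 207.83005266549765 -0.19845614576088105 [[0.002, -0.988, 0.154, 342.539], [-1.0, -0.002, 0.001, 27.459], [-0.0, -0.154, -0.988, 1470.984], [0.0, 0.0, 0.0, 1.0]]
side 43.244341941730816 280.2271779194578 208.45899277032967 0.01076899208349744 [[-1.0, -0.021, 0.014, 545.15], [-0.025, 0.81, -0.586, 870.485], [0.001, -0.586, -0.81, 1243.791], [0.0, 0.0, 0.0, 1.0]]
0.1 [240.58881908 630.09428282 230.37520144] [[-9.34223769e-01  3.56686988e-01 -5.84776156e-04]
 [ 3.56687464e-01  9.34222286e-01 -1.66506638e-03]
 [-4.75965947e-05 -1.76412691e-03 -9.99998443e-01]] 85.71855938718312
```

View pics/t0.png

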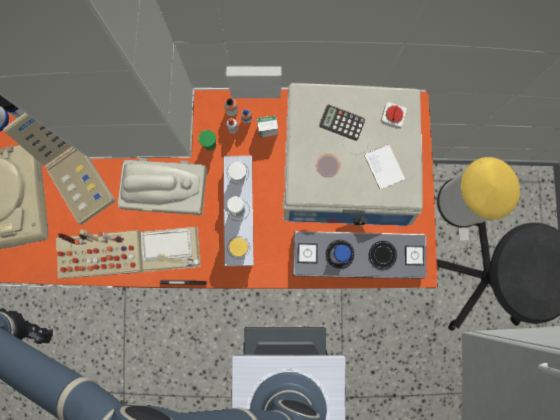

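View pics/s0.png

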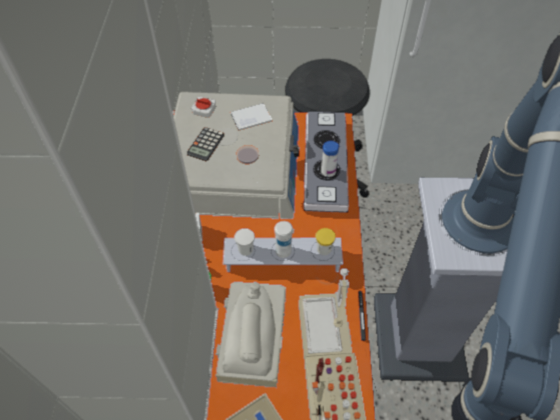

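Top view: the blue-lidded tall tub stands on the left pad (341,254), so the right pad (382,254) is empty. Right key is at (415,255). Candidates on the stand:
- white lid at (238,171): low cup
- white lid at (235,206): tall in the side view at (284,240), so this is tub_a
- yellow lid at (238,246): low cup
- green look-alike at (207,138): not meant

I choose (235,206), and check it with a crop and measurements.

```bash
python3 - <<'E'
from h import *
t=cv2.imread('pics/t0.png');s=cv2.imread('pics/s0.png')
c=np.hstack([cv2.resize(t[140:300,200:440],None,fx=1.65,fy=2.6*.635,interpolation=2),cv2.resize(s[90:280,210:360],(400,507),interpolation=2)[:264*2,:][:264]]) if 0 else None
A=cv2.resize(t[195:285,220:440],(792,324),interpolation=cv2.INTER_CUBIC)
B=cv2.resize(s[215:285,215:350],(521,270),interpolation=cv2.INTER_CUBIC)
C=np.zeros((270,792,3),np.uint8);C[:,:521]=B
cv2.imwrite('pics/c0.png',np.vstack([A,C]))
def blobs(n,im,roi,mask,z):
    x0,y0,x1,y1=roi;m=mask[y0:y1,x0:x1].astype(np.uint8)
    k,_,st,ce=cv2.connectedComponentsWithStats(m)
    for i in range(1,k):
        if st[i,4]>60:
            u,v=ce[i]+[x0,y0];print(n,(round(u,1),round(v,1)),st[i].tolist(),onz(n,u,v,z))
h=cv2.cvtColor(t,cv2.COLOR_BGR2HSV);w=(h[...,2]>205)&(h[...,1]<40)
print('keys');blobs('top',t,(294,240,432,270),w,50)
print('lids tub');blobs('top',t,(224,155,252,270),w,157)
hs=cv2.cvtColor(s,cv2.COLOR_BGR2HSV);ws=(hs[...,2]>205)&(hs[...,1]<40)
print('keys');blobs('side',s,(310,110,345,205),ws,50)
print('lids');blobs('side',s,(225,215,340,262),ws,157)
bl=(h[...,0]>100)&(h[...,0]<125)&(h[...,1]>120);blobs('top',t,(325,240,360,270),bl,157)
for p in [(287,208),(422,212)]:
    print('box',p,[onz('top',*p,z) for z in(150,200,250)])
print('box side',[onz('side',291,187,z) for z in(150,200,250)],[onz('side',293,98,z) for z in(150,200,250)])
E
```

```text
keys
top (np.float64(307.0), np.float64(252.8)) [6, 5, 16, 16, 196] [439.1 -50.9  50. ]
top (np.float64(413.8), np.float64(255.0)) [113, 8, 15, 15, 162] [ 431.8 -349.8   50. ]
lids tub
top (np.float64(240.9), np.float64(196.5)) [0, 1, 28, 109, 1342] [576.7 125.  157. ]
keys
lids
top (np.float64(342.3), np.float64(253.1)) [9, 5, 17, 18, 243] [ 430.8 -135.3  157. ]
box (287, 208) [array([548.1,   5.7, 150. ]), array([540.3,   6.5, 200. ]), array([532.5,   7.4, 250. ])]
box (422, 212) [array([ 538.3, -349. ,  150. ]), array([ 530.8, -334.8,  200. ]), array([ 523.4, -320.5,  250. ])]
box side [array([537.2,   8.6, 150. ]), array([537.6,  48. , 200. ]), array([537.9,  87.4, 250. ])] [array([ 535.6, -331.1,  150. ]), array([ 536.1, -276.2,  200. ]), array([ 536.5, -221.2,  250. ])]
```

View pics/c0.png

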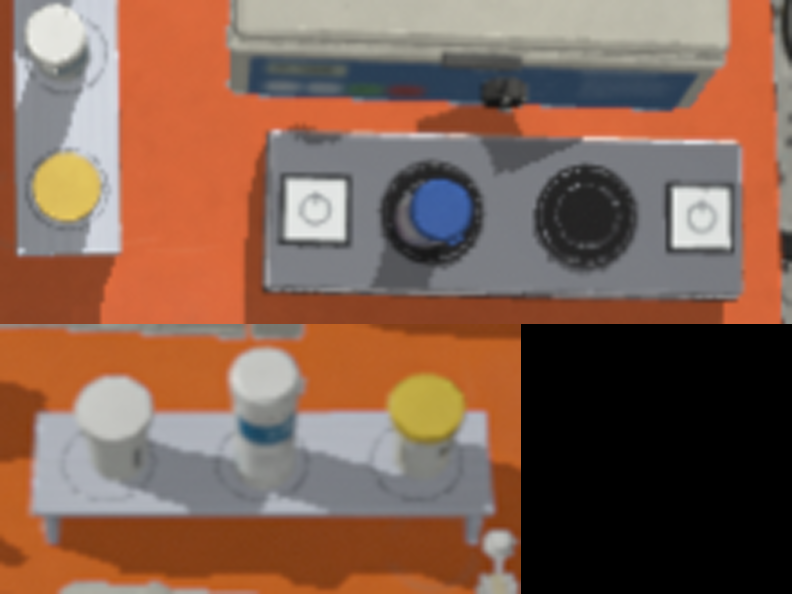

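Crop confirms it: the middle stand vessel is tall with a blue label band, so it is tub_a. The right pad centre is at about (382.7,255) and is empty. Triangulating.

```bash
python3 - <<'E'
from h import *
t=cv2.imread('pics/t0.png');s=cv2.imread('pics/s0.png')
T=lambda x,y:(220+(x+.5)/3.6-.5,195+(y+.5)/3.6-.5)
S=lambda x,y:(215+(x+.5)/3.86-.5,215+(y-324+.5)/3.86-.5)
print('lid top', onz('top',*T(56,35),157), onz('side',*S(265,373),157))
print('blue lid', onz('top',*T(442,209),157))
print('body at label z? side', [onz('side',*S(266,430),z) for z in(100,110,120)])
print('Rpad',onz('top',*T(586,216),50),'Rkey',onz('top',*T(700,217),50),'Lkey',onz('top',*T(315,209),50))
print('stand ring',onz('side',*S(263,464),50),'yellow',onz('top',*T(67,187),113),onz('side',*S(426,405),113))
for c in[(268,131),(740,142),(740,298),(266,291)]:print('shaker',onz('top',*T(*c),46))
E
```

```text
lid top [556.2 139.4 157. ] [554.7 141.2 157. ]
blue lid [ 432.  -135.6  157. ]
body at label z? side [array([553.5, 148.2, 100. ]), array([553.4, 154.6, 110. ]), array([553.4, 160.9, 120. ])]
Rpad [ 433.5 -260.5   50. ] Rkey [ 432.1 -350.5   50. ] Lkey [439.3 -51.4  50. ]
stand ring [555.3 144.   50. ] yellow [450.7 133.5 113. ] [448.6 134.3 113. ]
shaker [499.7 -15.6  46. ]
shaker [ 490.8 -385.6   46. ]
shaker [ 369.2 -381.8   46. ]
shaker [376.9 -13.9  46. ]
```

Request:
{"api": "arm_command", "payload": {
  "targets": "0 0 0 0 0 -0.02 1; 0 -0.3 0 0 0 -0.04 1; 0 -0.6 0 0 0 -0.058 1; 0 -0.9 0 0 0 -0.058 1; 0 -1 0 0 0 -0.058 1"
}}

```text
time_s: 0.6
tool_pos: [185.8, 486.1, 230.6]
orientation: [[-1.0, 0.0, -0.001], [0.0, 1.0, -0.004], [0.001, -0.004, -1.0]]
ft_force: [-0.0, 1.9, 0.4]
width: 85.1
gripper_force: 0.0
```

Request:
{"api": "arm_command", "payload": {
  "targets": "-0.3 -0.2 0 0 0 0 1; -0.55 -0.45 0 0 0 0 1; -0.8 -0.7 0 0 0 0 1; -1 -0.9 0 0 0 0 1; -1 -0.9 0 0 0 0 1"
}}

```text
time_s: 1.1
tool_pos: [342.2, 349.5, 231.1]
orientation: [[-1.0, 0.012, 0.002], [0.012, 1.0, -0.003], [-0.002, -0.003, -1.0]]
ft_force: [0.3, 0.0, 0.5]
width: 85.3
gripper_force: 0.0
```

Request:
{"api": "arm_command", "payload": {
  "targets": "-0.3 -0.25 0 0 0 0 1; -0.55 -0.5 0 0 0 0 1; -0.8 -0.75 0 0 0 0 1; -1 -0.95 0 0 0 0 1; -1 -0.95 0 0 0 0 1"
}}

```text
time_s: 1.6
tool_pos: [491.0, 207.0, 231.1]
orientation: [[-1.0, 0.011, 0.002], [0.011, 1.0, -0.003], [-0.002, -0.003, -1.0]]
ft_force: [-1.0, -0.9, 0.2]
width: 85.7
gripper_force: 0.0
```

Request:
{"api": "arm_command", "payload": {
  "targets": "-0.22 -0.22 0 0 0 -0.002 1; -0.435 -0.44 0 0 0 -0.002 1; -0.435 -0.44 0 0 0 -0.002 1; -0.435 -0.44 0 0 0 -0.002 1"
}}

```text
time_s: 2.0
tool_pos: [552.3, 146.6, 230.7]
orientation: [[-1.0, -0.01, -0.001], [-0.01, 1.0, 0.0], [0.001, 0.0, -1.0]]
ft_force: [-0.5, 0.0, 0.5]
width: 85.6
gripper_force: 0.0
```

```bash
python3 - <<'E'
from h import *
t=snap('top','t1');s=snap('side','s1')
t=cv2.imread('pics/t1.png');s=cv2.imread('pics/s1.png')
A=cv2.resize(t[150:280,190:290],(390,507),interpolation=cv2.INTER_CUBIC)
B=cv2.resize(s[170:300,220:320],(390,507),interpolation=cv2.INTER_CUBIC)
cv2.imwrite('pics/c1.png',np.hstack([A,B]))
print(robot.read_state()['tool_pos'])
E
```

```text
[551.25659461 148.60819905 230.8636651 ]
```

View pics/c1.png

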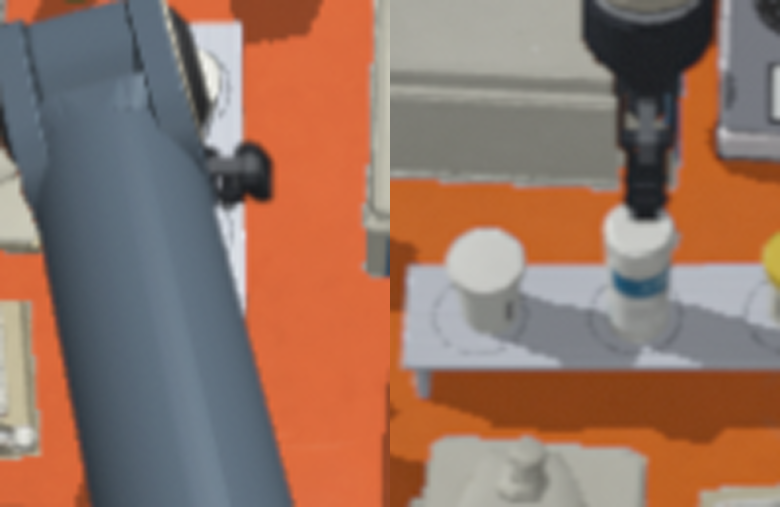

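Side crop: the fingers (648) sit about 4 mm toward −x of the tub lid centre (640), and the cup and the yellow lid are clear. I correct by +4.5 x and −8 y, then descend.

Request:
{"api": "arm_command", "payload": {
  "targets": "-0.03 -0.053 0 0 0 0.0015 1; -0.03 -0.053 0 0 0 0.0015 1; -0.03 -0.053 0.2 0 0 0.0015 1; -0.03 -0.053 0.3 0 0 0.0015 1; -0.03 -0.053 0.3 0 0 0.0015 1"
}}

```text
time_s: 2.6
tool_pos: [555.1, 139.0, 184.2]
orientation: [[-1.0, -0.003, -0.005], [-0.003, 1.0, -0.001], [0.005, -0.001, -1.0]]
ft_force: [-0.2, -0.7, 0.7]
width: 85.6
gripper_force: 0.0
```

Request:
{"api": "arm_command", "payload": {
  "targets": "0 0.005 0.15 0 0 0 1; 0 0.005 0.3 0 0 0 1; 0 0.005 0.45 0 0 0 1; 0 0.005 0.55 0 0 0 1; 0 0.005 0.55 0 0 0 1"
}}

```text
time_s: 3.1
tool_pos: [556.0, 139.8, 102.8]
orientation: [[-1.0, -0.003, -0.003], [-0.003, 1.0, -0.001], [0.003, -0.001, -1.0]]
ft_force: [0.4, -0.0, -0.3]
width: 85.5
gripper_force: 0.0
```

Request:
{"api": "arm_command", "payload": {
  "targets": "0 0 0 0 0 0 -0.1; 0 0 0 0 0 0 -0.3; 0 0 0 0 0 0 -0.6; 0 0 0 0 0 0 -1; 0 0 0 0 0 0 -1",
  "newtons": 25
}}

```text
time_s: 3.6
tool_pos: [557.9, 140.2, 105.0]
orientation: [[-1.0, -0.003, 0.002], [-0.003, 1.0, 0.001], [-0.002, 0.001, -1.0]]
ft_force: [-0.6, 0.6, 5.5]
width: 42.2
gripper_force: 24.7
```

Request:
{"api": "arm_command", "payload": {
  "targets": "0 0 0 0 0 0 -1; 0 0 0 0 0 0 -1; 0 0 0 0 0 0 -1"
}}

```text
time_s: 3.9
tool_pos: [557.9, 140.2, 105.0]
orientation: [[-1.0, -0.003, 0.002], [-0.003, 1.0, 0.001], [-0.002, 0.001, -1.0]]
ft_force: [-1.0, 0.8, 6.9]
width: 42.4
gripper_force: 24.5
```

Request:
{"api": "arm_command", "payload": {
  "targets": "0 0 -0.1 0 0 0 -1; 0 0 -0.3 0 0 0 -1; 0 0 -0.6 0 0 0 -1; 0 0 -0.9 0 0 0 -1; 0 0 -0.95 0 0 0 -1",
  "newtons": 30
}}

```text
time_s: 4.4
tool_pos: [559.8, 140.2, 252.0]
orientation: [[-1.0, -0.002, 0.01], [-0.002, 1.0, 0.003], [-0.01, 0.003, -1.0]]
ft_force: [0.6, 0.5, 0.0]
width: 42.3
gripper_force: 30.4
```

Request:
{"api": "arm_command", "payload": {
  "targets": "0.08 -0.2 0 0 0 0 -1; 0.16 -0.45 0 0 0 0 -1; 0.24 -0.7 0 0 0 0 -1; 0.32 -0.95 0 0 0 0 -1; 0.32 -1 0 0 0 0 -1"
}}

```text
time_s: 4.9
tool_pos: [507.0, -15.8, 245.6]
orientation: [[-1.0, 0.005, -0.003], [0.005, 1.0, -0.002], [0.003, -0.002, -1.0]]
ft_force: [0.3, -0.2, 0.4]
width: 42.4
gripper_force: 30.4
```

Request:
{"api": "arm_command", "payload": {
  "targets": "0.08 -0.2 0 0 0 0 -1; 0.16 -0.45 0 0 0 0 -1; 0.24 -0.7 0 0 0 0 -1; 0.32 -0.95 0 0 0 0 -1; 0.32 -1 0 0 0 0 -1"
}}

```text
time_s: 5.4
tool_pos: [459.5, -164.9, 245.8]
orientation: [[-1.0, 0.005, -0.002], [0.005, 1.0, -0.001], [0.002, -0.001, -1.0]]
ft_force: [0.2, 0.0, 0.3]
width: 42.5
gripper_force: 30.4
```

Request:
{"api": "arm_command", "payload": {
  "targets": "0.05 -0.2 0 0 0 0.001 -1; 0.11 -0.45 0 0 0 0.001 -1; 0.16 -0.637 0 0 0 0.001 -1; 0.16 -0.637 0 0 0 0.001 -1; 0.16 -0.637 0 0 0 0.001 -1"
}}

```text
time_s: 5.9
tool_pos: [438.3, -255.5, 245.6]
orientation: [[-1.0, 0.004, -0.001], [0.004, 1.0, 0.001], [0.001, 0.001, -1.0]]
ft_force: [-0.3, 0.3, -0.3]
width: 42.2
gripper_force: 30.5
```

```bash
python3 - <<'E'
from h import *
snap('top','t2');snap('side','s2')
t=cv2.imread('pics/t2.png');s=cv2.imread('pics/s2.png')
A=cv2.resize(t[170:300,300:440],(420,390),interpolation=cv2.INTER_CUBIC)
B=cv2.resize(s[90:220,260:380],(360,390),interpolation=cv2.INTER_CUBIC)
cv2.imwrite('pics/c2.png',np.hstack([A,B]))
S=robot.read_state();print(S['tool_pos'],S['orientation'].round(3).tolist() if hasattr(S['orientation'],'round') else S['orientation'])
E
```

```text
[ 438.77273474 -254.37018441  245.72873108] [[-1.0, 0.001, -0.001], [0.001, 1.0, 0.001], [0.001, 0.001, -1.0]]
```

View pics/c2.png

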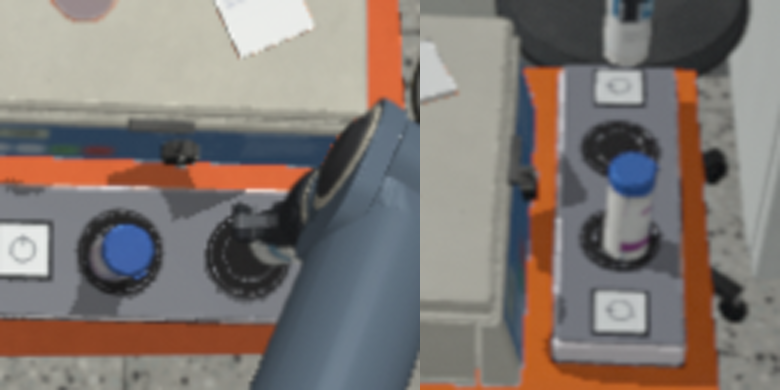

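The right pad is clear below the gripper, and tub_a hangs upright in the grip at side-crop (628,40). I lower it to 20 mm above the pad and check.

Request:
{"api": "arm_command", "payload": {
  "targets": "0.022 -0.04 0 0 0 0 -1; 0.022 -0.04 0.2 0 0 0 -1; 0.022 -0.04 0.5 0 0 0 -1; 0.022 -0.04 0.8 0 0 0 -1; 0.022 -0.04 0.8 0 0 0 -1"
}}

```text
time_s: 6.5
tool_pos: [431.0, -259.3, 121.5]
orientation: [[-1.0, 0.002, -0.011], [0.002, 1.0, 0.005], [0.011, 0.005, -1.0]]
ft_force: [-0.7, 0.1, -0.3]
width: 42.4
gripper_force: 30.8
```

```bash
python3 - <<'E'
from h import *
snap('side','s3')
s=cv2.imread('pics/s3.png')
cv2.imwrite('pics/c3.png',cv2.resize(s[95:195,290:390],(600,600),interpolation=cv2.INTER_CUBIC))
S=robot.read_state();print(S['tool_pos'],np.round(S['orientation'],3).tolist())
E
```

```text
[ 433.21398453 -260.88926702  124.50095768] [[-1.0, 0.003, -0.006], [0.003, 1.0, 0.002], [0.006, 0.002, -1.0]]
```

View pics/c3.png

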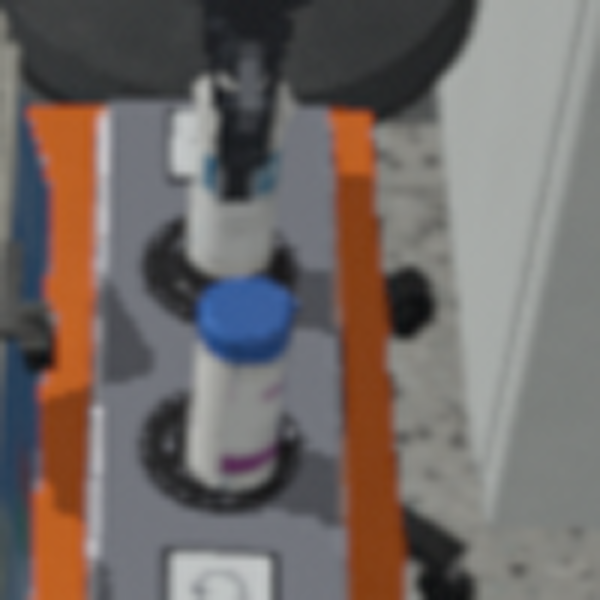

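```bash
python3 - <<'E'
from h import *
C=lambda x,y:(290+(x+.5)/6-.5,95+(y+.5)/6-.5)
for l,r,y,z in[(190,273,255,75),(188,274,215,95)]:
    print('tub',z,onz('side',*C(l,y),z),onz('side',*C(r,y),z))
print('Rpad',onz('side',*C(143,265),50),onz('side',*C(298,265),50),'Lpad',onz('side',*C(138,445),50),onz('side',*C(300,445),50))
print('blue',onz('side',*C(188,460),60),onz('side',*C(279,460),60))
E
```

```text
tub 75 [ 447.9 -244.4   75. ] [ 406.2 -245.4   75. ]
tub 95 [ 450.  -252.6   95. ] [ 407.1 -253.7   95. ]
Rpad [ 470.  -260.6   50. ] [ 390.7 -262.6   50. ] Lpad [ 473.9 -140.1   50. ] [ 394.5 -142.1   50. ]
blue [ 450.4 -122.7   60. ] [ 406.3 -123.9   60. ]
```

Request:
{"api": "arm_command", "payload": {
  "targets": "-0.017 0 0.03 0 0 0 -1; -0.017 0 0.07 0 0 0 -1; -0.017 0 0.1 0 0 0 -1; -0.017 0 0.1 0 0 0 -1"
}}

```text
time_s: 6.95
tool_pos: [437.5, -262.1, 111.6]
orientation: [[-1.0, 0.003, 0.001], [0.003, 1.0, 0.0], [-0.001, 0.0, -1.0]]
ft_force: [-0.3, 0.6, -0.3]
width: 42.2
gripper_force: 30.7
```

Request:
{"api": "arm_command", "payload": {
  "targets": "0 0 0 0 0 0 -1; 0 0 0 0 0 0 -1"
}}

```text
time_s: 7.15
tool_pos: [437.5, -262.3, 111.6]
orientation: [[-1.0, 0.004, 0.001], [0.004, 1.0, -0.0], [-0.001, -0.0, -1.0]]
ft_force: [0.3, -0.1, -0.2]
width: 42.2
gripper_force: 30.7
```

Request:
{"api": "arm_command", "payload": {
  "targets": "0.01 0.01 0.015 0 0 0 -1; 0.01 0.01 0.03 0 0 0 -1; 0.01 0.01 0.035 0 0 0 -1; 0.01 0.01 0.035 0 0 0 -1"
}}

```text
time_s: 7.55
tool_pos: [435.7, -260.6, 105.8]
orientation: [[-1.0, 0.003, -0.0], [0.003, 1.0, 0.0], [0.0, 0.0, -1.0]]
ft_force: [0.6, -0.3, -0.1]
width: 42.5
gripper_force: 30.7
```

Request:
{"api": "arm_command", "payload": {
  "targets": "0 0 0.005 0 0 0 -1; 0 0 0.008 0 0 0 -1; 0 0 0.008 0 0 0 -1"
}}

```text
time_s: 7.85
tool_pos: [436.0, -260.7, 105.1]
orientation: [[-1.0, 0.003, 0.0], [0.003, 1.0, 0.0], [-0.0, 0.0, -1.0]]
ft_force: [-0.0, 0.5, 2.4]
width: 42.5
gripper_force: 30.7
```

Contact is at 2.4 N. Releasing and retreating straight up.

Request:
{"api": "arm_command", "payload": {
  "targets": "0 0 0 0 0 0 0.3; 0 0 0 0 0 0 0.8; 0 0 0 0 0 0 1; 0 0 0 0 0 0 1; 0 0 0 0 0 0 1"
}}

```text
time_s: 8.35
tool_pos: [435.8, -260.7, 104.8]
orientation: [[-1.0, 0.004, -0.0], [0.004, 1.0, 0.0], [0.0, 0.0, -1.0]]
ft_force: [-0.5, -0.5, 0.2]
width: 85.8
gripper_force: 0.0
```

Request:
{"api": "arm_command", "payload": {
  "targets": "0 0 -0.05 0 0 0 1; 0 0 -0.2 0 0 0 1; 0 0 -0.5 0 0 0 1; 0 0 -0.8 0 0 0 1; 0 0 -0.8 0 0 0 1"
}}

```text
time_s: 8.85
tool_pos: [439.1, -263.0, 231.2]
orientation: [[-1.0, 0.004, 0.012], [0.004, 1.0, -0.005], [-0.012, -0.005, -1.0]]
ft_force: [0.2, -0.6, 0.2]
width: 85.5
gripper_force: 0.0
```

```bash
python3 - <<'E'
from h import *
snap('side','s4')
s=cv2.imread('pics/s4.png')
cv2.imwrite('pics/c4.png',cv2.resize(s[95:195,290:390],(600,600),interpolation=cv2.INTER_CUBIC))
S=robot.read_state();print(S['tool_pos'],S['time_s'],S['width'])
E
```

```text
[ 437.60498189 -261.82861121  228.32968829] 8.9 85.25217718126356
```

View pics/c4.png

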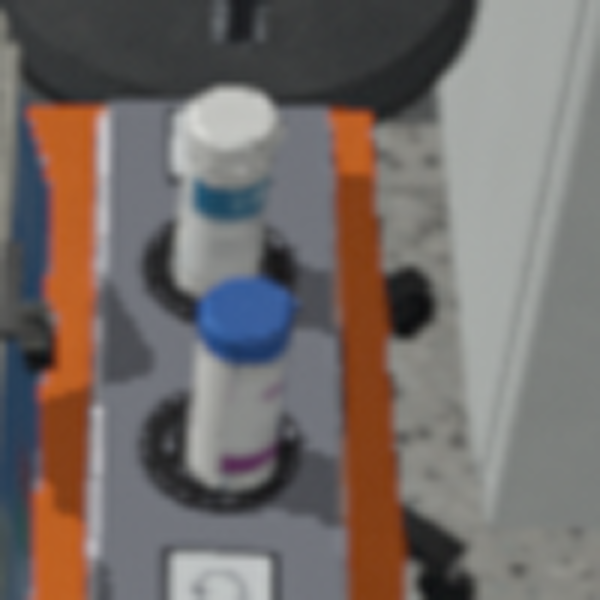

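tub_a stands upright and centred: its base is at crop column 217, the pad centre at 220. Now I shut the fingers and go above the right key, aiming slightly outward for clearance from the tub.

Request:
{"api": "arm_command", "payload": {
  "targets": "0.02 -0.2 0 0 0 0 -1; 0.037 -0.45 0 0 0 0 -1; 0.037 -0.62 0 0 0 0 -1; 0.037 -0.62 0 0 0 0 -1; 0.037 -0.62 0 0 0 0 -1"
}}

```text
time_s: 9.4
tool_pos: [429.2, -353.3, 223.6]
orientation: [[-1.0, 0.005, -0.002], [0.005, 1.0, 0.002], [0.002, 0.002, -1.0]]
ft_force: [-1.8, -0.1, 1.1]
width: 11.9
gripper_force: 0.0
```

Request:
{"api": "arm_command", "payload": {
  "targets": "0 0 0 0 0 0 -1; 0 0 0 0 0 0 -1; 0 0 0 0 0 0 -1"
}}

```text
time_s: 9.7
tool_pos: [430.2, -352.6, 224.7]
orientation: [[-1.0, 0.002, 0.0], [0.002, 1.0, 0.001], [-0.0, 0.001, -1.0]]
ft_force: [-0.5, -0.3, 0.5]
width: 0.1
gripper_force: 0.0
```

```bash
python3 - <<'E'
from h import *
snap('side','s5');snap('top','t5')
s=cv2.imread('pics/s5.png');t=cv2.imread('pics/t5.png')
A=cv2.resize(t[180:280,330:430],(400,400),interpolation=cv2.INTER_CUBIC)
B=cv2.resize(s[60:160,280:380],(400,400),interpolation=cv2.INTER_CUBIC)
cv2.imwrite('pics/c5.png',np.hstack([A,B]))
S=robot.read_state();print(S['tool_pos'],S['time_s'],S['width'],S['ft_force'])
E
```

```text
[ 430.19387272 -353.02609179  224.86093118] 9.8 -0.040022404351480814 [-0.46294658 -0.42315553  0.04448615]
```

View pics/c5.png

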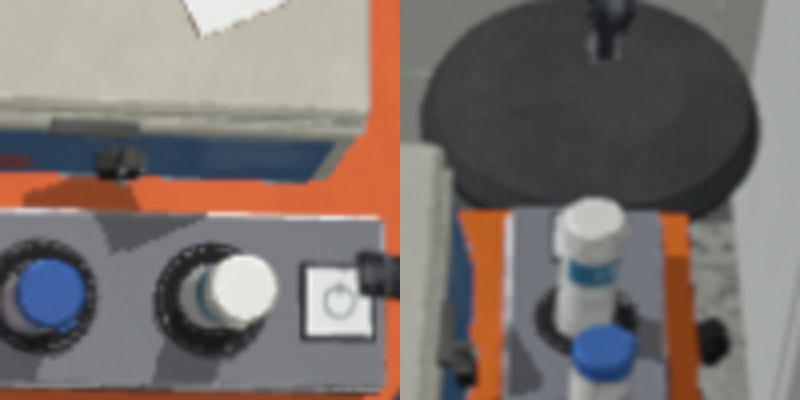

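The tub is upright on the right pad, and the shut fingertips are over the right key. Descending.

Request:
{"api": "arm_command", "payload": {
  "targets": "0 -0.01 0.25 0 0 0 -1; 0 -0.01 0.5 0 0 0 -1; 0 -0.01 0.75 0 0 0 -1; 0 -0.01 1 0 0 0 -1; 0 -0.01 1 0 0 0 -1"
}}

```text
time_s: 10.3
tool_pos: [427.2, -352.4, 70.6]
orientation: [[-1.0, 0.003, -0.008], [0.003, 1.0, 0.006], [0.008, 0.006, -1.0]]
ft_force: [0.3, 0.4, -1.0]
width: 0.5
gripper_force: 0.0
```

```bash
python3 - <<'E'
from h import *
print('tub',onz('top',390.6,251.9,157))
S=robot.read_state();print(S['tool_pos'],S['ft_force'])
E
```

```text
tub [ 433.5 -260.4  157. ]
[ 427.17988386 -352.37150628   70.6093806 ] [ 0.33325786  0.36605877 -0.96050744]
```

Request:
{"api": "arm_command", "payload": {
  "targets": "0 0 0 0 0 0 -1; 0 0 0 0 0 0 -1; 0 0 0 0 0 0 -1"
}}

```text
time_s: 10.6
tool_pos: [431.2, -356.1, 76.9]
orientation: [[-1.0, 0.003, 0.004], [0.003, 1.0, -0.002], [-0.004, -0.002, -1.0]]
ft_force: [-0.3, -0.5, 0.6]
width: 0.1
gripper_force: 0.0
```

Request:
{"api": "arm_command", "payload": {
  "targets": "0 0.01 0.03 0 0 0 -1; 0 0.01 0.06 0 0 0 -1; 0 0.01 0.09 0 0 0 -1; 0 0.01 0.12 0 0 0 -1; 0 0.01 0.12 0 0 0 -1"
}}

```text
time_s: 11.1
tool_pos: [429.4, -353.3, 55.9]
orientation: [[-1.0, 0.004, -0.001], [0.004, 1.0, 0.001], [0.001, 0.001, -1.0]]
ft_force: [-0.1, 0.7, 0.2]
width: 0.0
gripper_force: 0.0
```

Request:
{"api": "arm_command", "payload": {
  "targets": "0 0 0 0 0 0 -1; 0 0 0 0 0 0 -1; 0 0 0 0 0 0 -1"
}}

```text
time_s: 11.4
tool_pos: [430.0, -353.8, 56.9]
orientation: [[-1.0, 0.004, 0.0], [0.004, 1.0, -0.0], [-0.0, -0.0, -1.0]]
ft_force: [0.2, 0.8, 0.3]
width: -0.3
gripper_force: 0.0
```

Request:
{"api": "arm_command", "payload": {
  "targets": "0 0 0.01 0 0 0 -1; 0 0 0.02 0 0 0 -1; 0 0 0.03 0 0 0 -1; 0 0 0.038 0 0 0 -1; 0 0 0.038 0 0 0 -1"
}}

```text
time_s: 11.9
tool_pos: [429.8, -353.5, 50.9]
orientation: [[-1.0, 0.003, -0.0], [0.003, 1.0, 0.0], [0.0, 0.0, -1.0]]
ft_force: [-0.7, 0.4, 0.7]
width: -0.1
gripper_force: 0.0
```

Request:
{"api": "arm_command", "payload": {
  "targets": "0 0 0.003 0 0 0 -1; 0 0 0.006 0 0 0 -1; 0 0 0.006 0 0 0 -1"
}}

```text
time_s: 12.2
tool_pos: [429.9, -353.6, 50.2]
orientation: [[-1.0, 0.004, -0.0], [0.004, 1.0, 0.0], [0.0, 0.0, -1.0]]
ft_force: [-0.3, -1.0, 0.5]
width: -0.1
gripper_force: 0.0
```

Request:
{"api": "arm_command", "payload": {
  "targets": "0 0 0.004 0 0 0 -1; 0 0 0.008 0 0 0 -1; 0 0 0.008 0 0 0 -1"
}}

```text
time_s: 12.5
tool_pos: [430.0, -353.7, 49.2]
orientation: [[-1.0, 0.004, 0.0], [0.004, 1.0, 0.0], [-0.0, 0.0, -1.0]]
ft_force: [-0.7, 0.9, 3.6]
width: -0.1
gripper_force: 1.7
```

Request:
{"api": "arm_command", "payload": {
  "targets": "0 0 0.002 0 0 0 -1; 0 0 0.004 0 0 0 -1; 0 0 0.004 0 0 0 -1; 0 0 0.004 0 0 0 -1"
}}

```text
time_s: 12.9
tool_pos: [430.0, -353.7, 48.7]
orientation: [[-1.0, 0.004, 0.0], [0.004, 1.0, 0.0], [-0.0, 0.0, -1.0]]
ft_force: [0.8, 0.9, 4.9]
width: 0.3
gripper_force: 2.7
```

A 5 N press on the key, as wanted. Retreating straight up.

Request:
{"api": "arm_command", "payload": {
  "targets": "0 0 -0.05 0 0 0 -1; 0 0 -0.2 0 0 0 -1; 0 0 -0.5 0 0 0 -1; 0 0 -0.8 0 0 0 -1; 0 0 -1 0 0 0 -1"
}}

```text
time_s: 13.4
tool_pos: [430.5, -354.5, 201.6]
orientation: [[-1.0, 0.004, 0.003], [0.004, 1.0, -0.002], [-0.003, -0.002, -1.0]]
ft_force: [0.4, -0.4, -0.2]
width: -0.1
gripper_force: 0.0
```

Request:
{"api": "arm_command", "payload": {
  "targets": "0 0 -0.1 0 0 0 -1; 0 0 -0.1 0 0 0 -1; 0 0 -0.1 0 0 0 -1; 0 0 -0.1 0 0 0 -1; 0 0 -0.1 0 0 0 -1"
}}

```text
time_s: 13.9
tool_pos: [429.3, -353.1, 212.0]
orientation: [[-1.0, 0.004, -0.002], [0.004, 1.0, 0.001], [0.002, 0.001, -1.0]]
ft_force: [-0.6, 0.4, 0.0]
width: 0.1
gripper_force: 0.0
```

```bash
python3 - <<'E'
from h import *
snap('top','t6');snap('side','s6')
t=cv2.imread('pics/t6.png');s=cv2.imread('pics/s6.png')
cv2.imwrite('pics/c6.png',np.hstack([cv2.resize(t[130:300,190:440],(480,326)),cv2.resize(s[90:290,210:390],(293,326))]))
S=robot.read_state();print(S['tool_pos'],S['time_s'],S['ft_force'],np.abs(S['dq']).max())
E
```

```text
[ 429.52363995 -353.39591753  212.37520797] 14.0 [ 0.12545831 -0.69898483  1.01778956] 0.005306085844237457
```

View pics/c6.png

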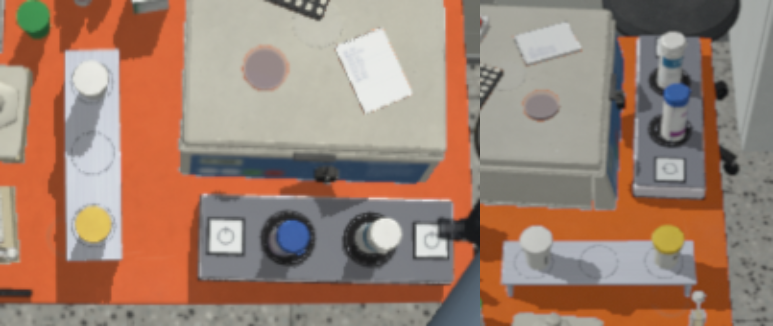

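Both tubs stand upright on the pads, at (292,237) and (382,236). The two cups are still on the stand at (90,78) and (93,224), and the arm is clear. Handing in.

```bash
python3 -c "
from plant import robot; print(robot.job_done())"
```

```text
the job is handed in; nothing more can be done
None
```

I set the white-lidded tall tub upright in the middle of the empty right pad, let go, pressed the right key at about 5 N, and handed the job in at about 14 s with the arm clear; the hand-in call returned no verdict.

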